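Hang the ball driver back in its clip

ROBOT

A 6-joint arm with a two-finger parallel gripper is mounted at the origin on a cart in front of the work surface, level with it; the furniture and walls round the work are solid. World frame = base frame: x ahead of the robot, y to its left, z up, the work surface at z = 0. Lengths are in mm, angles in rad, forces in N, time in s.
With the tool pointing down it reaches from about 350 to 775 mm from the base axis. Payload 7.3 kg.
Tool frame: the origin (TCP) lies between the finger pads; the fingertips stand 11 mm ahead of it and the grasp point (between the pads) lies 8 mm behind it (ctrl.tip_reach is the z of the fingertips in the tool frame, in mm); z points along the fingers, y is the line along which they close (so a half turn about z gives the same grasp; the last joint's range is limited). The gripper opens to 92 mm and grips with 3 to 60 N. Pads are 19 mm wide; open, the fingers measure 130 mm over their backs; the gripper's body (75 mm by 190 mm) begins 47 mm behind the grasp point.
Start: joints at [-1.457, 0.342, 1.524, -0, 1.275, -0.146], TCP at [134.888, -507.395, 237.741] pointing down, gripper open.
Joint ranges: [-2.53, 2.53], [-0.77, 2.02], [0.04, 2.7], [-1, 4.14], [0.28, 2.66], [-3.11, 3.11]. Speed limits (rad/s): [2.57, 2.57, 3.14, 3.14, 3.14, 3.14].

INTERFACE

Orientations are given as a unit quaternion [x, y, z, w].
In Python, from station import ctrl, optics gives the robot as it stands. The module is installed in compiled form; this text tells all that it offers.
- The arm moves only by the tool carry_out, never from a script. Its argument "rows" is a list that holds one entry, the list of rows, each a list of 7 numbers: the shift along the tool's x, y, z normalised to -1 to 1, where 1 is 40 mm, then the turn, a rotation vector about the tool's x, y, z normalised to -1 to 1, where 1 is 0.08 rad, then the opening, from 0 (shut) to 1 (fully open). In form: [[[dx, dy, dz, wx, wy, wz, jaw], ...]]. A call has 1 to 12 rows; each row shifts and turns the commanded pose from where the row before left it, along the tool's axes as they then stand; what a row does not reach is not made up. A row lasts 1/10 s, in which the tool goes at most 50 mm and 8.59 degrees, less where a joint would pass 70% of its speed; a pose out of reach is approached as far as the arm can. A call with a number of a shift or a turn outside -1 to 1 is refused whole. A call with a gripper value outside its range is refused whole. The fingers move at their own pace and stop on an object; the grip force is fixed at half the most. Time passes only in rows, so rows that do not move let the fingers close. It gives the time, the measured TCP pose, the force, the opening and the grip force at its end, in the units of the state.
- ctrl.get_obs(): the state, without advancing time (a new reading comes with each control period).
- optics.get_image(name): name is "scene" or "top"; returns a dict with "pixels" (480x640x3 uint8, red, green, blue), "fx", "fy", "cx", "cy" (pixels), "D" ([k1, k2, p1, p2, k3] as OpenCV has them; the pictures are not rectified), "extrinsics" (4x4, takes a point from world to camera coordinates). Camera axes: x right, y down, z forward; pixel columns grow to the right and rows downward; lengths in mm; the calibration is good to about 2 mm. A picture is of the moment at which its call begins. There is no depth.
- ctrl.job_done(): hands the job in; it is judged then, once.
The state is a dict: "time": time; "joints": joint angles; "qd": joint speeds; "effort": joint torques, N m; "eef_pos": TCP position; "tcp_rot": TCP orientation; "ft_force": force on the tool from outside, world axes, zero at the start; "wrist_torque": the same for the moment, N m; "width": opening from 0.0 (shut) to 1.0 (fully open); "finger_force": force on a finger pad.
Only numpy, scipy, OpenCV 4.12 (cv2) and the standard library are available. Lean on these libraries where they do the work, as an engineer would, in place of code of your own. Each camera call takes 0.05 s, during which the arm holds its last target. There are 200 camera calls.

TASK

Draw the red-handled ball driver out of the light blue stand, straight along its slanted bore, so that the stand neither tips nor gets dragged along. Then put the driver away in the aluminium rack, handle in the black V cradle and shank over the spring clip, and press the shank down gently, without leaning hard on the rack, until it has snapped fully home between the clip's jaws. Leave the loose things round about alone.

Things in the scene. Friction and masses are not known exactly. Their poses are not given: they have to be found in the camera images.
- driver_grip (a point): centre of the red handle of the ball driver, on its axis, 148 mm from the shank's tip. x runs along the axis from tip to butt; in the stand y is level. Handle: round, 95 mm long (47 mm of it beyond this point), 26 mm across here, 23 mm near the shank. In the bore the driver has 1 mm play each side, so it may lie a degree or two off the bore's axis
- driver: the whole driver: straight, 195 mm long, about 70 g (centre of mass some 5 mm from driver_grip towards the shank), red handle and a bare steel shank 100 mm long, 6 mm thick. Origin: under the middle of its length when it lies on a table
- driver_tip (a point): the free end of the driver's steel shank, on its axis; axes as driver_grip
- driver_shank (a point): the point of the shank that belongs in the clip, on its axis, 42.5 mm from the tip; axes as driver_grip
- stand: light (0.12 kg) free-standing blue plastic stand, held by its weight alone: about 1 N can slide or tip it. Base plate 115 x 70 x 5 mm; origin: centre of its underside, z up, x level towards the side where the driver's handle sticks out. On it a block 26 mm square in section with a bore that rises 35 degrees above level towards +x
- stand_bore (a point): centre of the mouth of the stand's bore, 58 mm above the bench; x points out along the bore's axis (35 degrees above level). The bore is 8.5 mm square, 62 mm deep, closed below; the driver's tip stands on its floor and nothing else holds it. 38 mm of bare shank shows between this mouth and the handle
- rack: fixed rack: aluminium base 175 x 56 x 8 mm, origin: under it, z up, x along the rack from clip to cradle; clip post at x = -55 mm, cradle at x = +80 mm, open between them down to the base. When the driver is home, driver_grip lies at x = 50.5 mm, tip to -x, and bare shank is free to press on from x = -47 mm to x = 0
- rack_clip (a point): middle of the clip's seat, 52 mm up: where the shank's axis runs when home; axes as rack. Two steel jaws 12 mm long, left and right; lips 6 mm above this point leave 4 mm, flared tops (16 mm above) about 15 mm. The shank laid down rests on the flares 8 to 13 mm too high; pressed with 5 to 12 N it springs the jaws apart and drops onto the post, within 1.5 mm of this point
- rack_cradle (a point): point on the driver's axis over the middle of the black V cradle when the driver is home, 52 mm up, 135 mm from rack_clip along the rack's x; axes as rack. The cradle is 16 mm long, 45 mm wide over all, its walls end 1 mm above this point; it carries the rear of the handle, with driver_grip 29.5 mm from here towards the clip
- kf_blank: bystander: steel flange blank, disc 55 mm across, 9 mm high, loose; origin: centre of underside
- kf_ring: bystander: black and steel centring ring, 55 mm across, 8 mm high, loose; origin: centre of underside
- tin: bystander: small white sample tin, 46 mm across, 19 mm high, loose; origin: centre of underside
- yellow_driver: bystander: yellow-handled ball driver, 170 mm long, lying loose on the bench; origin: centre of underside

How it is judged:
By the outcome, as a careful person would: the job done as asked, in the order asked, and still so for the second after the job is handed in, with the robot touching nothing.
It also fails if it takes over 54 s, if anything falls off the work surface, if the arm or the gripper's body presses on something with over 40 N, if the wrist force passes 120 N, or if a joint passes its speed limit or range.

## Working session

There is one attempt and no reset: what is moved stays moved. The work goes in short steps, Python scripts to look and compute and a tool call to move; the robot and the scene stay as the last step left them, time stands still between calls to the robot, and variables do not carry over. Pictures are saved under pics/ and viewed, at most 10 in all, crops included, and the job is handed in when it is done.

Besides the shell and the picture viewer there is one more tool, called after "Request:" as name([rows], argument=value, ...), one row to a line, values as JSON. carry_out: Moves the arm, as the interface text tells. Scaled input: -1 to 1 covers 40 mm each way for a shift and 0.08 rad each way for a turn. Its arguments: {"type":"object","properties":{"rows":{"type":"array"}},"required":["rows"]}

```bash
mkdir -p pics; python3 - <<'E'
from station import ctrl, optics
import cv2
for n in("scene","top"):
    d=optics.get_image(n); cv2.imwrite(f"pics/{n}0.png",d["pixels"][:,:,::-1])
    print(n,d["fx"],d["fy"],d["cx"],d["cy"],d["D"],d["extrinsics"])
o=ctrl.get_obs();print(o,ctrl.tip_reach)
E
```

```text
scene 455.6091033637632 455.6091033637632 318.3178411540037 238.9726412808513 [-0.09501497  0.          0.          0.          0.        ] [[-5.26247540e-01 -8.50285310e-01 -8.85543407e-03  3.87089716e+02]
 [-5.98158730e-01  3.77566330e-01 -7.06859109e-01  3.97024646e+02]
 [ 6.04375431e-01 -3.66685912e-01 -7.07298933e-01  7.81105609e+02]
 [ 0.00000000e+00  0.00000000e+00  0.00000000e+00  1.00000000e+00]]
top 606.8274972107187 606.8274972107187 314.2154900839302 242.4464006278749 [0.02570884 0.         0.         0.         0.        ] [[ 1.69863783e-02 -9.99845044e-01 -4.62061808e-03  9.63498429e+01]
 [-9.87610035e-01 -1.60571069e-02 -1.56104416e-01  6.16708237e+02]
 [ 1.56006033e-01  7.21501745e-03 -9.87729751e-01  1.22908655e+03]
 [ 0.00000000e+00  0.00000000e+00  0.00000000e+00  1.00000000e+00]]
{'time': 0.1, 'joints': array([-1.45701258e+00,  3.42643563e-01,  1.52490924e+00, -1.04479439e-05,
        1.27537383e+00, -1.46003822e-01]), 'qd': array([-0.00158155, -0.00147083, -0.00153009, -0.00082298,  0.00126436,
       -0.00024882]), 'effort': array([ 9.60224606e-04, -4.32003200e+01, -2.44694102e+01,  7.17705977e-02,
        5.26014436e-02, -4.18698096e-05]), 'eef_pos': array([ 134.83758983, -507.04213997,  237.12363682]), 'tcp_rot': array([ 9.91575239e-01,  1.29530307e-01,  5.74880141e-06, -6.66986091e-04]), 'ft_force': array([-0.23126627, -1.26256069, -0.27969579]), 'wrist_torque': array([-0.00217484,  0.01097133, -0.01720972]), 'finger_force': 0.0, 'width': 1.001900343257253} 11.0
```

View pics/scene0.png

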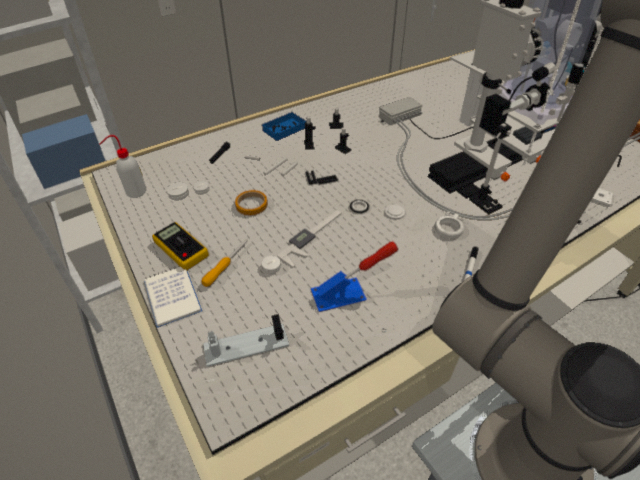

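View pics/top0.png

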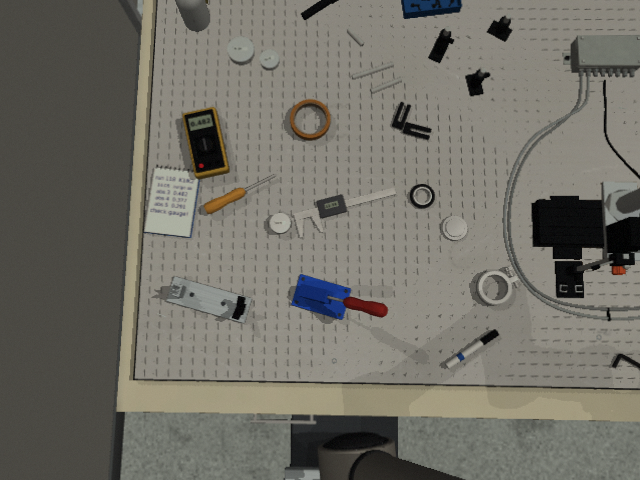

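```bash
cat > h.py <<'E'
import numpy as np, cv2
from station import ctrl, optics
from scipy.spatial.transform import Rotation as R
def cam(d):
    K=np.array([[d["fx"],0,d["cx"]],[0,d["fy"],d["cy"]],[0,0,1.]]);E=np.array(d["extrinsics"]);return K,np.array(d["D"]),E
def ray(d,uv):
    K,D,E=cam(d);p=cv2.undistortPoints(np.array(uv,float).reshape(-1,1,2),K,D).reshape(-1,2)
    v=np.c_[p,np.ones(len(p))]@E[:3,:3];return -E[:3,:3].T@E[:3,3], v/np.linalg.norm(v,axis=1)[:,None]
def onz(d,uv,z):
    c,v=ray(d,uv);return c+v*((z-c[2])/v[:,2])[:,None]
def proj(d,P):
    K,D,E=cam(d);return cv2.projectPoints(np.array(P,float).reshape(-1,3),cv2.Rodrigues(E[:3,:3])[0],E[:3,3],K,D)[0].reshape(-1,2)
def tri(d1,u1,d2,u2):
    c1,v1=ray(d1,[u1]);c2,v2=ray(d2,[u2]);v1=v1[0];v2=v2[0]
    s=np.linalg.lstsq(np.c_[v1,-v2],c2-c1,rcond=None)[0];a=c1+s[0]*v1;b=c2+s[1]*v2;return (a+b)/2,np.linalg.norm(a-b)
def red(d,box):
    x0,y0,x1,y1=box;h=cv2.cvtColor(d["pixels"],cv2.COLOR_RGB2HSV)
    m=(((h[...,0]<7)|(h[...,0]>172))&(h[...,1]>140)&(h[...,2]>60)).astype(np.uint8);z=np.zeros_like(m);z[y0:y1,x0:x1]=m[y0:y1,x0:x1]
    n,l,s,_=cv2.connectedComponentsWithStats(z);k=1+np.argmax(s[1:,4]);return np.argwhere(l==k)[:,::-1].astype(float)
E
python3 - <<'E'
from h import *
T=optics.get_image("top");S=optics.get_image("scene")
res=[]
for d,b in((T,(320,270,420,340)),(S,(330,220,420,300))):
    p=red(d,b);m=p.mean(0);w=np.linalg.svd(p-m,full_matrices=False)[2][0];t=(p-m)@w
    a,bb=m+w*t.min(),m+w*t.max();print(len(p),m,a,bb);res.append((m,a,bb))
(n)=[]
for d,r in zip((T,S),res):
    c,v=ray(d,[r[1],r[2]]);n.append((c,np.cross(v[0],v[1])))
ax=np.cross(n[0][1],n[1][1]);ax/=np.linalg.norm(ax)
print("axis",ax, "elev",np.degrees(np.arcsin(ax[2])))
for i in range(3):
  for j in range(3):
    P,e=tri(T,res[0][i],S,res[1][j])
    if e<8: print(i,j,P,e)
def cr(d,x0,y0,x1,y1,f): return cv2.resize(d["pixels"][y0:y1,x0:x1,::-1],None,fx=f,fy=f,interpolation=cv2.INTER_CUBIC)
o=np.zeros((560,800,3),np.uint8)
a=cr(T,150,265,400,330,3.2);o[:a.shape[0],:a.shape[1]]=a
a=cr(S,190,305,300,370,3.6);o[220:220+a.shape[0],:a.shape[1]]=a
a=cr(S,305,235,405,315,4);o[220:220+a.shape[0],400:]=a
cv2.imwrite("pics/crop1.png",o)
E
```

```text
473 [366.205074   305.98097252] [343.25359008 300.02309669] [386.66462123 311.29197734]
404 [378.4529703  255.51485149] [395.29516979 244.4492582 ] [359.83421522 267.74767008]
axis [ 0.23355633  0.80113981 -0.55102309] elev -33.43722955457275
0 0 [480.78247611   1.29169543 104.16599486] 0.31932304834585196
1 2 [492.02868629  44.15681448  79.14825646] 3.7825346496946493
2 1 [470.64912226 -35.73490343 127.32180757] 2.335800488875438
```

View pics/crop1.png

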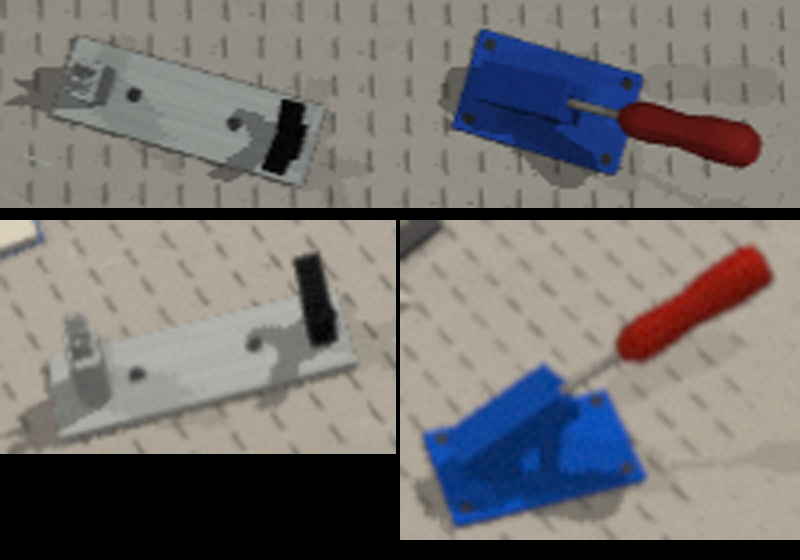

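```bash
python3 - <<'E'
from h import *
T=optics.get_image("top");S=optics.get_image("scene")
f=lambda p:np.array(p)/3.2+[150,265]
g=lambda p:np.array(p-np.array([0,220]))/3.6+[190,305]
k=lambda p:np.array(p-np.array([400,220]))/4+[305,235]
def frame(C,n):
    c=C.mean(0);d=(C[1]+C[2]-C[0]-C[3])[:2];print(n,"centre",c.round(1),"head",np.degrees(np.arctan2(d[1],d[0])).round(2),"len",np.linalg.norm(d)/2, np.linalg.norm((C[0]-C[3])))
frame(onz(T,f([(487,30),(643,75),(617,175),(455,128)]),5),"stand top")
frame(onz(T,f([(78,38),(328,102),(302,186),(50,118)]),8),"rack top")
frame(onz(S,g(np.array([(50,366),(345,290),(355,362),(62,432)])),8),"rack scene")  # far-left, far-right, near-right, near-left
frame(onz(S,k(np.array([(424,432),(606,394),(645,477),(456,520)])),5),"stand scene")
# cradle top: top-view strip ; clip top
print("cradle",tri(T,f([(285,135)])[0],S,g(np.array([(316,300)]))[0]), onz(T,f([(285,135)]),45))
print("clip", onz(T,f([(82,78)]),65), tri(T,f([(82,78)])[0],S,g(np.array([(80,328)]))[0]))
E
```

```text
stand top centre [504.   88.2   5. ] head -105.15 len 110.9844171065795 69.21236103168437
rack top centre [493.9 329.7   8. ] head -103.68 len 174.7186395652926 56.167129080788186
rack scene centre [490.7 328.3   8. ] head -105.13 len 175.0392527778387 45.6233281372405
stand scene centre [503.3  89.4   5. ] head -106.89 len 111.54220610280413 65.7981535490868
cradle (array([476.82708021, 260.56301535,  36.62140097]), np.float64(2.0219412057813506)) [[476.97951375 260.33798839  45.        ]]
clip [[510.31855198 389.22055547  65.        ]] (array([509.93684536, 388.33091488,  66.79128104]), np.float64(1.0306839149944729))
```

```bash
cat >> h.py <<'E'
RH=np.radians(-104.2); RX=np.array([np.cos(RH),np.sin(RH),0]);RY=np.array([-RX[1],RX[0],0])
O=np.array([496.2,336.0,0])
def rk(x,y,z): return O+RX*x+RY*y+np.array([0,0,z])
E
python3 - <<'E'
from h import *
T=optics.get_image("top");S=optics.get_image("scene")
o=np.zeros((600,800,3),np.uint8)
def cr(d,x0,y0,w,h,f,ox,oy):
    a=cv2.resize(d["pixels"][y0:y0+h,x0:x0+w,::-1],None,fx=f,fy=f,interpolation=cv2.INTER_CUBIC)
    def dr(P,c):
        q=(proj(d,P)-[x0-.5,y0-.5])*f;cv2.polylines(a,[q.round().astype(int)],True,c,1)
    dr([rk(72,-22.5,53),rk(88,-22.5,53),rk(88,22.5,53),rk(72,22.5,53)],(0,255,0))
    dr([rk(-61,-7.5,68),rk(-49,-7.5,68),rk(-49,7.5,68),rk(-61,7.5,68)],(0,0,255))
    dr([rk(-55,0,52),rk(80,0,52)],(255,255,0))
    o[oy:oy+a.shape[0],ox:ox+a.shape[1]]=a
cr(T,156,270,100,60,7,0,0) if 0 else cr(T,156,268,100,60,5.5,0,0)
cr(S,195,310,100,60,4.4,0,335)
cr(S,195,325,40,40,8,470,280)
cv2.imwrite("pics/crop2.png",o)
E
```

```text
(no output)
```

View pics/crop2.png

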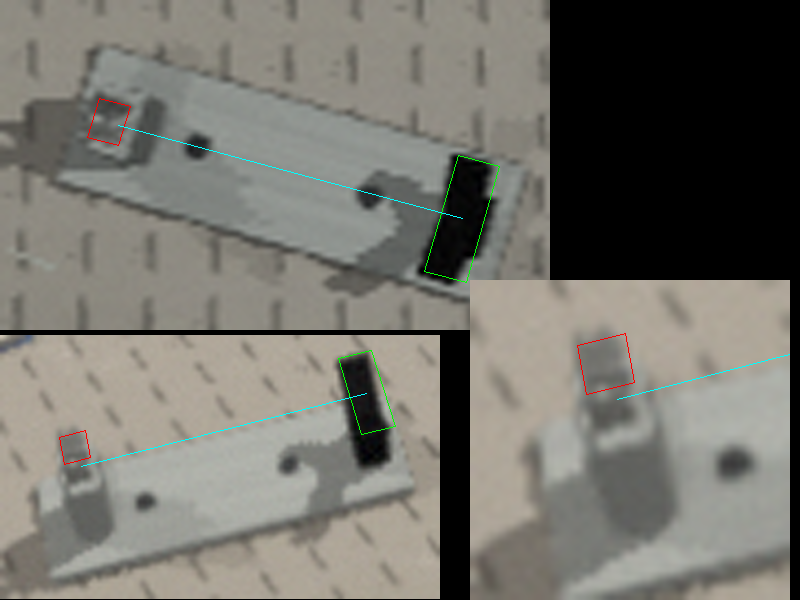

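```bash
cat >> h.py <<'E'
def frm(head,el):  # tool x toward tip; head/el: tip->butt heading & elevation deg
    h,e=np.radians([head,el]);a=np.array([np.cos(e)*np.cos(h),np.cos(e)*np.sin(h),np.sin(e)])
    x=-a;y=np.cross(x,[0,0,1.]);y=-y/np.linalg.norm(y);z=np.cross(x,y)
    if z[2]>0: y,z=-y,-z
    return np.c_[x,y,z]
def delta(p,Rt):
    o=ctrl.get_obs();Rc=R.from_quat(o["tcp_rot"]).as_matrix();d=Rc.T@(np.array(p)-o["eef_pos"])/40
    w=R.from_matrix(Rc.T@Rt).as_rotvec()/0.08
    print("t",o["time"],"pos",o["eef_pos"].round(1),"F",o["ft_force"].round(1),"T",o["wrist_torque"].round(2),"w",round(o["width"],3),o["finger_force"],"\n shift",d.round(3),"turn",w.round(3),"j",o["joints"].round(2))
G=np.array([480.9,2.3,104.2]);RG=frm(-105.8,33.3)
E
python3 - <<'E'
from h import *
print(RG, np.linalg.det(RG)); pre=G+8*RG[:,2]-100*RG[:,2]; print(pre)
delta(pre,RG)
E
```

```text
[[ 0.22757383  0.96221799 -0.14948807]
 [ 0.80422888 -0.27228025 -0.52827963]
 [-0.54902282  0.         -0.83580736]] 0.9999999999999998
[494.6529023   50.90172636 181.09427725]
t 0.4 pos [ 134.9 -507.3  237.6] F [ 0.3 -0.6  0.9] T [-0.02 -0.03 -0.05] w 1.002 0.0 
 shift [ 12.278 -11.177   1.415] turn [ -3.758  -6.598 -12.56 ] j [-1.46  0.34  1.52 -0.    1.28 -0.15]
```

Request:
carry_out([
  [[0.72,-0.66,0,0,0,0,1],[0.72,-0.66,0,0,0,0,1],[0.72,-0.66,0,0,0,0,1],[0.72,-0.66,0,0,0,0,1],[0.72,-0.66,0,0,0,0,1],[0.72,-0.66,0,0,0,0,1],[0.72,-0.66,0,0,0,0,1],[0.72,-0.66,0,0,0,0,1],[0.72,-0.66,0,0,0,0,1],[0.72,-0.66,0,0,0,0,1],[0.72,-0.66,0,0,0,0,1],[0.72,-0.66,0,0,0,0,1]],
])

```text
time: 1.6
eef_pos: [388.2, -111.0, 238.0]
tcp_rot: [0.992, 0.13, 0.0, 0.0]
ft_force: [0.3, -1.0, -0.3]
width: 1.004
finger_force: 0.0
```

Request:
carry_out([
  [[0.72,-0.66,0,0,0,0,1],[0.72,-0.66,0,0,0,0,1],[0.72,-0.66,0,0,0,0,1],[0.72,-0.66,0,0,0,0,1],[0.72,-0.66,0,0,0,0,1],[0,0,0,-0.26,-0.46,-0.87,1],[0,0,0,-0.26,-0.46,-0.87,1],[0,0,0,-0.26,-0.46,-0.87,1],[0,0,0,-0.26,-0.46,-0.87,1],[0,0,0,-0.26,-0.46,-0.87,1],[0,0,0,-0.26,-0.46,-0.87,1],[0,0,0,-0.26,-0.46,-0.87,1]],
])

```text
time: 2.8
eef_pos: [492.9, 52.1, 237.7]
tcp_rot: [0.92, 0.364, -0.117, 0.088]
ft_force: [0.1, 0.6, 0.2]
width: 1.002
finger_force: 0.0
```

Request:
carry_out([
  [[0,0,0,-0.26,-0.46,-0.87,1],[0,0,0,-0.26,-0.46,-0.87,1],[0,0,0,-0.26,-0.46,-0.87,1],[0,0,0,-0.26,-0.46,-0.87,1],[0,0,0,-0.26,-0.46,-0.87,1],[0,0,0,-0.26,-0.46,-0.87,1],[0,0,0,-0.26,-0.46,-0.87,1],[0,0,0,0,0,0,1]],
])

```text
time: 3.6
eef_pos: [492.4, 52.8, 237.1]
tcp_rot: [0.774, 0.567, -0.225, 0.168]
ft_force: [-0.1, 0.3, 0.0]
width: 1.0
finger_force: 0.0
```

```bash
python3 - <<'E'
from h import *
delta(G+8*RG[:,2]-100*RG[:,2],RG)
E
```

```text
t 3.6 pos [492.4  52.8 237.1] F [-0.1  0.3  0. ] T [ 0.28 -0.15 -0.04] w 1.0 0.0 
 shift [0.729 0.059 1.195] turn [-0.136 -0.155 -0.341] j [ 0.24  0.48  1.44 -0.48  1.54  0.64]
```

Request:
carry_out([
  [[0,0,0,-0.14,-0.16,-0.34,1],[0.36,0.03,0.6,0,0,0,1],[0.36,0.03,0.6,0,0,0,1],[0,0,0.7,0,0,0,1],[0,0,0.7,0,0,0,1],[0,0,0,0,0,0,1]],
])

```text
time: 4.2
eef_pos: [484.2, 18.1, 132.9]
tcp_rot: [0.765, 0.576, -0.231, 0.172]
ft_force: [-0.5, 0.2, 1.5]
width: 0.998
finger_force: 0.0
```

```bash
python3 - <<'E'
from h import *
delta(G+8*RG[:,2],RG)
T=optics.get_image("top");S=optics.get_image("scene")
o=np.zeros((600,800,3),np.uint8)
ax=RG[:,0]
def cr(d,x0,y0,w,h,f,ox,oy):
    a=cv2.resize(d["pixels"][y0:y0+h,x0:x0+w,::-1],None,fx=f,fy=f,interpolation=cv2.INTER_CUBIC)
    q=(proj(d,[G-47*ax,G,G+48*ax,G+86*ax])-[x0-.5,y0-.5])*f
    for p in q: cv2.circle(a,tuple(int(i) for i in p),3,(0,255,0),1)
    o[oy:oy+a.shape[0],ox:ox+a.shape[1]]=a
cr(T,280,240,130,100,4,0,0);cr(S,300,190,130,130,4,280,80) if 0 else cr(S,310,210,110,110,2.5,525,0)
cv2.imwrite("pics/pre.png",o[:410])
E
```

```text
t 4.2 pos [484.2  18.1 132.9] F [-0.5  0.2  1.5] T [ 0.29 -0.19 -0.04] w 0.998 0.0 
 shift [0.059 0.034 1.019] turn [-0.065  0.024 -0.023] j [ 0.19  0.57  1.62 -0.54  1.29  0.71]
```

View pics/pre.png

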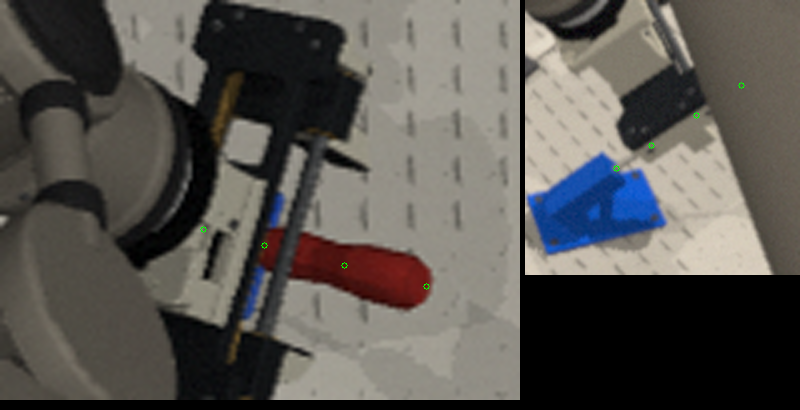

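Request:
carry_out([
  [[0.03,0.017,0.5,-0.06,0.02,-0.02,1],[0.03,0.017,0.52,0,0,0,1],[0,0,0,0,0,0,0.45],[0,0,0,0,0,0,0.4],[0,0,0,0,0,0,0.4]],
])

```text
time: 4.8
eef_pos: [483.3, 0.4, 100.9]
tcp_rot: [0.764, 0.578, -0.225, 0.175]
ft_force: [0.3, 0.8, -0.8]
width: 0.787
finger_force: 0.0
```

```bash
python3 - <<'E'
from h import *
delta(G+8*RG[:,2],RG)
E
```

```text
t 4.8 pos [4.833e+02 4.000e-01 1.009e+02] F [ 0.3  0.8 -0.8] T [ 0.27 -0.17 -0.02] w 0.787 0.0 
 shift [-0.021 -0.071  0.114] turn [ 0.098 -0.039 -0.025] j [ 0.16  0.6   1.67 -0.57  1.19  0.74]
```

Request:
carry_out([
  [[-0.02,-0.07,0.11,0.1,-0.04,-0.02,0.5],[0,0,0,0,0,0,0.4],[0,0,0,0,0,0,0.4]],
])

```text
time: 5.1
eef_pos: [478.6, -2.4, 96.4]
tcp_rot: [0.764, 0.578, -0.23, 0.172]
ft_force: [-1.0, -0.0, 0.7]
width: 0.525
finger_force: 0.0
```

```bash
python3 - <<'E'
from h import *
delta(G+8*RG[:,2],RG)
E
```

```text
t 5.1 pos [478.6  -2.4  96.4] F [-1.  -0.   0.7] T [ 0.29 -0.19 -0.01] w 0.525 0.0 
 shift [ 0.001  0.023 -0.033] turn [-0.032  0.015  0.009] j [ 0.16  0.61  1.68 -0.57  1.18  0.74]
```

Request:
carry_out([
  [[0,0.015,-0.02,0,0,0,0.4],[0,0,0,0,0,0,0.4],[0,0,0,0,0,0,0.36],[0,0,0,0,0,0,0.36]],
])

```text
time: 5.5
eef_pos: [479.3, -2.3, 96.9]
tcp_rot: [0.764, 0.578, -0.23, 0.172]
ft_force: [-0.0, 0.2, 0.1]
width: 0.361
finger_force: 0.0
```

```bash
python3 - <<'E'
from h import *
delta(G+8*RG[:,2],RG)
E
```

```text
t 5.5 pos [479.3  -2.3  96.9] F [-0.   0.2  0.1] T [ 0.32 -0.18 -0.02] w 0.361 0.0 
 shift [ 0.001  0.007 -0.018] turn [-0.034  0.016  0.009] j [ 0.16  0.61  1.68 -0.57  1.19  0.74]
```

Request:
carry_out([
  [[0,0,0,0,0,0,0.31],[0,0,0,0,0,0,0.29],[0,0,0,0,0,0,0.27],[0,0,0,0,0,0,0.2],[0,0,0,0,0,0,0],[0,0,0,0,0,0,0]],
])

```text
time: 6.1
eef_pos: [479.2, -2.3, 96.9]
tcp_rot: [0.764, 0.578, -0.23, 0.172]
ft_force: [-0.5, -0.2, 0.0]
width: 0.271
finger_force: 30.0
```

```bash
python3 - <<'E'
from h import *
delta(G+8*RG[:,2],RG)
E
```

```text
t 6.1 pos [479.2  -2.3  96.9] F [-0.5 -0.2  0. ] T [ 0.32 -0.12  0.  ] w 0.271 29.9915165361017 
 shift [ 0.002  0.009 -0.019] turn [-0.036  0.017  0.009] j [ 0.16  0.61  1.68 -0.57  1.19  0.74]
```

Request:
carry_out([
  [[0,0,-0.03,0,-0.13,0,0],[0,0,-0.03,0,-0.13,0,0],[-0.1,0,-0.001,0,0,0,0],[-0.1,0,-0.001,0,0,0,0],[-0.1,0,-0.001,0,0,0,0],[-0.1,0,-0.001,0,0,0,0],[0,0,0,0,0,0,0]],
])

```text
time: 6.8
eef_pos: [476.1, -14.0, 108.6]
tcp_rot: [0.762, 0.576, -0.238, 0.178]
ft_force: [0.3, 0.2, -1.2]
width: 0.27
finger_force: 30.0
```

```bash
python3 - <<'E'
from h import *
delta(G+8*RG[:,2],frm(-105.8,34.5))
T=optics.get_image("top")
cv2.imwrite("pics/pull.png",cv2.resize(T["pixels"][250:340,280:400,::-1],None,fx=5,fy=5))
a=cv2.imread("pics/top0.png").astype(int);b=T["pixels"][:,:,::-1].astype(int)
h=lambda I:(I[...,0]>110)&(I[...,2]<70)&(np.arange(640)[None]>280)&(np.arange(640)[None]<400)&(np.arange(480)[:,None]>250)
for I in(a,b):
    p=np.argwhere(h(I));print(len(p),p.min(0),p.max(0))
E
```

```text
t 6.8 pos [476.1 -14.  108.6] F [ 0.3  0.2 -1.2] T [ 0.35 -0.16 -0.11] w 0.27 29.99600440263748 
 shift [0.417 0.005 0.049] turn [-0.032  0.012 -0.001] j [ 0.14  0.59  1.69 -0.59  1.21  0.73]
765 [274 292] [318 350]Traceback (most recent call last):
  File "<stdin>", line 8, in <module>
    return umr_minimum(a, axis, None, out, keepdims, initial, where)
ValueError: zero-size array to reduction operation minimum which has no identity
```

View pics/pull.png

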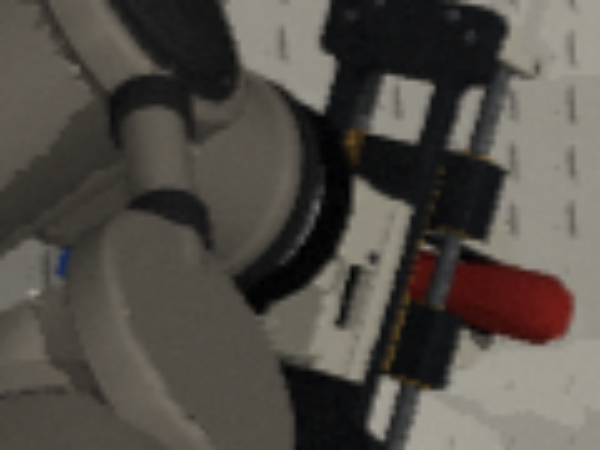

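```bash
cat >> h.py <<'E'
def standcmp():
    S=optics.get_image("scene")["pixels"][:,:,::-1].astype(int)
    for I in(cv2.imread("pics/scene0.png").astype(int),S):
        m=(I[...,0]>100)&(I[...,2]<70)&(I[...,0]>I[...,1]+60);m[:260]=0;m[320:]=0;m[:,:300]=0;m[:,375:]=0
        p=np.argwhere(m);print("blue",len(p),p.min(0),p.max(0),p.mean(0).round(2))
E
python3 -c "
from h import *
standcmp()"
```

```text
blue 1004 [272 311] [310 365] [292.19 337.73]
blue 1219 [272 311] [310 365] [292.47 337.41]
```

Request:
carry_out([
  [[-0.1,0,-0.001,0,0,0,0],[-0.1,0,-0.001,0,0,0,0],[-0.1,0,-0.001,0,0,0,0],[-0.1,0,-0.001,0,0,0,0],[-0.1,0,-0.001,0,0,0,0],[-0.1,0,-0.001,0,0,0,0],[0,0,0,0,0,0,0]],
])

```text
time: 7.6
eef_pos: [470.8, -32.9, 122.3]
tcp_rot: [0.762, 0.576, -0.238, 0.178]
ft_force: [-0.0, 0.1, -0.4]
width: 0.269
finger_force: 30.0
```

```bash
python3 -c "
from h import *
standcmp()
delta(G+8*RG[:,2],frm(-105.8,34.5))"
```

```text
blue 1004 [272 311] [310 365] [292.19 337.73]
blue 1212 [272 311] [310 365] [292.44 337.31]
t 7.65 pos [470.8 -32.7 122.1] F [-0.1  0.2 -0.5] T [ 0.31 -0.19 -0.02] w 0.27 29.996095807291567 
 shift [1.008 0.006 0.053] turn [-0.033  0.012  0.003] j [ 0.11  0.56  1.7  -0.6   1.21  0.7 ]
```

Stand has not moved (same extents). Continue for another 40 mm.

Request:
carry_out([
  [[-0.1,0,-0.001,0,0,0,0],[-0.1,0,-0.001,0,0,0,0],[-0.1,0,-0.001,0,0,0,0],[-0.1,0,-0.001,0,0,0,0],[-0.1,0,-0.001,0,0,0,0],[-0.1,0,-0.001,0,0,0,0],[-0.1,0,-0.001,0,0,0,0],[-0.1,0,-0.001,0,0,0,0],[-0.2,0,-0.002,0,0,0,0],[-0.4,0,-0.004,0,0,0,0],[-0.4,0,-0.004,0,0,0,0],[0,0,0,0,0,0,0]],
])

```text
time: 8.85
eef_pos: [454.7, -90.8, 165.0]
tcp_rot: [0.762, 0.575, -0.237, 0.179]
ft_force: [0.5, 0.2, -0.7]
width: 0.268
finger_force: 30.0
```

```bash
python3 -c "
from h import *
standcmp()
delta(G+8*RG[:,2],frm(-105.8,34.5))"
```

```text
blue 1004 [272 311] [310 365] [292.19 337.73]
blue 1185 [272 311] [310 364] [292.31 336.94]
t 8.9 pos [454.7 -90.1 164.3] F [ 0.4  0.  -1.7] T [ 0.37 -0.19 -0.05] w 0.274 29.99599378556013 
 shift [ 2.835 -0.005  0.077] turn [-0.027  0.007 -0.024] j [ 0.    0.46  1.74 -0.62  1.21  0.59]
```

Request:
carry_out([
  [[-0.5,0,-0.73,0,0,0,0],[-0.5,0,-0.73,0,0,0,0],[0,0,0,0,0.94,0,0],[0,0,0,0,0.94,0,0],[0,0,0,0,0.94,0,0],[0,0,0,0,0.94,0,0],[0,0,0,0,0.94,0,0],[0,0,0,0,0.94,0,0],[0,0,0,0,0.94,0,0],[0,0,0,0,0.94,0,0],[0,0,0,0,0,0,0]],
])

```text
time: 10.0
eef_pos: [454.7, -90.2, 234.1]
tcp_rot: [0.799, 0.602, -0.001, -0.001]
ft_force: [-0.0, -0.4, -0.4]
width: 0.27
finger_force: 30.0
```

```bash
python3 -c "
from h import *
p=rk(50.5,0,180-8);print(p)
delta(p,frm(-104.2,0))"
```

```text
[483.81197701 287.04300983 172.        ]
t 10.0 pos [454.7 -90.2 234.1] F [-0.  -0.4 -0.4] T [-0.08 -0.06 -0.02] w 0.27 29.991015689447522 
 shift [ 9.266 -1.897  1.549] turn [-0.035  0.012 -0.396] j [-0.36  0.23  1.69 -0.    1.22 -0.08]
```

Request:
carry_out([
  [[0.92,-0.19,0,0,0,0,0],[0.92,-0.19,0,0,0,0,0],[0.92,-0.19,0,0,0,0,0],[0.92,-0.19,0,0,0,0,0],[0.92,-0.19,0,0,0,0,0],[0.92,-0.19,0,0,0,0,0],[0.92,-0.19,0,0,0,0,0],[0.92,-0.19,0,0,0,0,0],[0.92,-0.19,0,0,0,0,0],[0.92,-0.19,0,0,0,0,0],[0,0,0.7,-0.03,0.01,-0.4,0],[0,0,0.7,0,0,0,0]],
])

```text
time: 11.2
eef_pos: [481.9, 287.7, 177.1]
tcp_rot: [0.787, 0.617, -0.0, 0.001]
ft_force: [-0.1, -0.9, -1.4]
width: 0.267
finger_force: 30.0
```

Request:
carry_out([
  [[0,0,0,0,0,0,0]],
])

```text
time: 11.3
eef_pos: [479.6, 285.6, 173.8]
tcp_rot: [0.788, 0.616, -0.005, -0.0]
ft_force: [-1.0, 0.8, -1.0]
width: 0.269
finger_force: 30.0
```

```bash
python3 - <<'E'
from h import *
p=rk(50.5,0,100-8);delta(p,frm(-104.2,0))
standcmp()
o=np.zeros((600,800,3),np.uint8)
ob=ctrl.get_obs();Rc=R.from_quat(ob["tcp_rot"]).as_matrix();g=ob["eef_pos"]-8*Rc[:,2]
def cr(d,x0,y0,w,h,f,ox,oy):
    a=cv2.resize(d["pixels"][y0:y0+h,x0:x0+w,::-1],None,fx=f,fy=f,interpolation=cv2.INTER_CUBIC)
    for P,c in(([g-47*Rc[:,0],g+148*Rc[:,0]],(0,255,0)),([rk(-55,0,52),rk(80,0,52)],(255,255,0))):
        q=((proj(d,P)-[x0-.5,y0-.5])*f).round().astype(int)
        for i in q: cv2.circle(a,tuple(int(k) for k in i),3,c,1)
    o[oy:oy+a.shape[0],ox:ox+a.shape[1]]=a
cr(optics.get_image("top"),130,240,140,100,3.5,0,0);cr(optics.get_image("scene"),180,240,150,140,4,200,0) if 0 else cr(optics.get_image("scene"),180,240,150,130,3,350,210)
cv2.imwrite("pics/over.png",o)
E
```

```text
t 11.3 pos [479.6 285.6 173.8] F [-1.   0.8 -1. ] T [-0.05 -0.07  0.01] w 0.269 29.99164482112974 
 shift [0.076 0.105 2.045] turn [-0.075  0.091  0.056] j [ 0.4   0.46  1.52 -0.    1.17  0.65]
blue 1004 [272 311] [310 365] [292.19 337.73]
blue 1257 [272 311] [310 365] [292.38 337.5 ]
```

View pics/over.png

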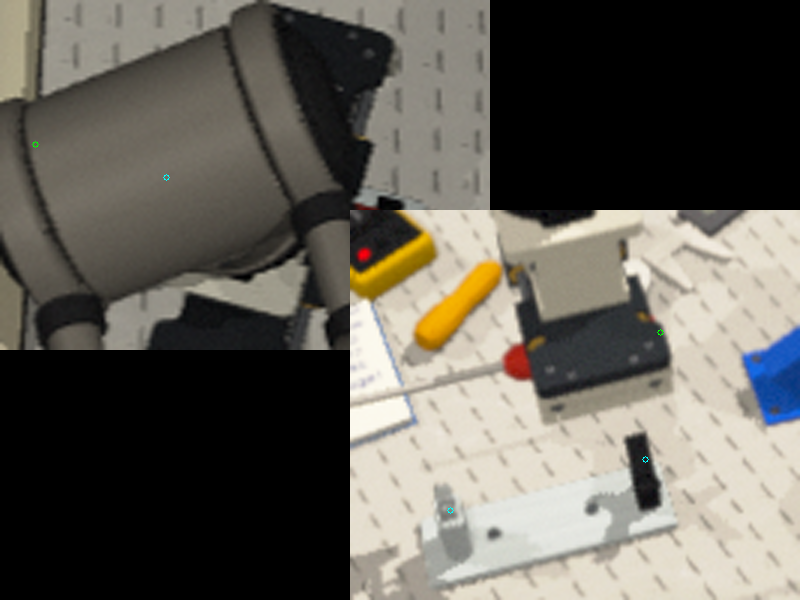

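Request:
carry_out([
  [[0.07,0.1,0.7,-0.07,0.09,0.06,0],[0,0,0.7,0,0,0,0],[0,0,0.6,0,0,0,0],[0,0,0,0,0,0,0],[0,0,0,0,0,0,0]],
])

```text
time: 11.95
eef_pos: [488.2, 287.9, 99.4]
tcp_rot: [0.79, 0.613, 0.005, 0.001]
ft_force: [1.4, 0.0, -0.9]
width: 0.27
finger_force: 30.0
```

```bash
cat > ov.py <<'E'
from h import *
import sys
p=rk(50.5,0,float(sys.argv[1])-8);delta(p,frm(-104.2,0))
ob=ctrl.get_obs();Rc=R.from_quat(ob["tcp_rot"]).as_matrix();g=ob["eef_pos"]-8*Rc[:,2]
d=optics.get_image("scene");x0,y0,w,h,f=185,280,130,100,6
a=cv2.resize(d["pixels"][y0:y0+h,x0:x0+w,::-1],None,fx=f,fy=f,interpolation=cv2.INTER_CUBIC)
for P,c in(([g-47*Rc[:,0],g+48*Rc[:,0],g+105.5*Rc[:,0],g+148*Rc[:,0]],(0,255,0)),([rk(-55,0,52),rk(80,0,52)],(255,255,0))):
    q=((proj(d,P)-[x0-.5,y0-.5])*f).round().astype(int)
    for i in q: cv2.circle(a,tuple(int(k) for k in i),3,c,1)
cv2.imwrite(sys.argv[2],a)
E
python3 ov.py 85 pics/ov1.png
```

```text
t 11.95 pos [488.2 287.9  99.4] F [ 1.4  0.  -0.9] T [-0.01 -0.14 -0.02] w 0.27 29.991972441785038 
 shift [-0.053 -0.105  0.558] turn [ 0.089 -0.093 -0.025] j [0.4  0.55 1.6  0.   0.98 0.65]
```

View pics/ov1.png

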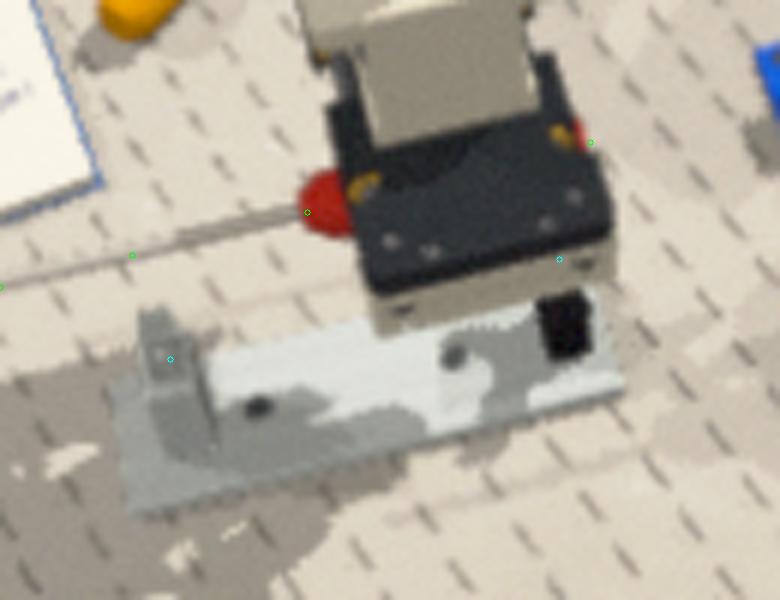

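Request:
carry_out([
  [[-0.05,-0.1,0,0.09,-0.09,-0.02,0],[0,0,0,0,0,0,0],[0,0,0.3,0,0,0,0],[0,0,0,0,0,0,0],[0,0,0,0,0,0,0]],
])

```text
time: 12.5
eef_pos: [482.5, 286.6, 85.1]
tcp_rot: [0.789, 0.614, -0.002, -0.001]
ft_force: [0.5, 0.4, 0.6]
width: 0.271
finger_force: 30.0
```

```bash
python3 -c "
from h import *
delta(rk(50.5,0,65-8),frm(-104.2,0))"
```

```text
t 12.5 pos [482.5 286.6  85.1] F [0.5 0.4 0.6] T [-0.06 -0.06  0.03] w 0.271 29.991756384260952 
 shift [0.02  0.031 0.703] turn [-0.036  0.02  -0.001] j [0.4  0.57 1.61 0.   0.96 0.65]
```

Request:
carry_out([
  [[0.02,0.025,0.2,-0.03,0.02,0,0],[0,0,0.2,0,0.45,0,0],[0,0,0,0,0.45,0,0],[0,0,0,0,0,0,0],[0,0,0,0,0,0,0]],
])

```text
time: 13.0
eef_pos: [484.2, 287.1, 69.6]
tcp_rot: [0.789, 0.614, 0.029, -0.022]
ft_force: [-0.2, 0.1, -0.8]
width: 0.27
finger_force: 30.0
```

```bash
python3 -c "
from h import *
Rt=frm(-104.2,-4.2)
delta(rk(50.5,0,56)+8*Rt[:,2],Rt)"
```

```text
t 13.0 pos [484.2 287.1  69.6] F [-0.2  0.1 -0.8] T [-0.11 -0.05  0.07] w 0.27 29.991344176232815 
 shift [-0.028 -0.01   0.54 ] turn [ 0.009  0.015 -0.006] j [0.37 0.57 1.67 0.08 0.86 0.57]
```

Request:
carry_out([
  [[-0.015,0,0.2,0,0,0,0],[-0.015,0,0.2,0,0,0,0],[0,0,0,0,0,0,0],[0,0,0,0,0,0,0]],
])

```text
time: 13.4
eef_pos: [483.8, 287.3, 53.1]
tcp_rot: [0.789, 0.614, 0.028, -0.022]
ft_force: [-0.2, -0.0, -1.5]
width: 0.27
finger_force: 30.0
```

```bash
python3 -c "
from h import *
Rt=frm(-104.2,-4.2)
delta(rk(50.5,0,56)+8*Rt[:,2],Rt)"; python3 ov.py 55 pics/ov2.png
```

```text
t 13.4 pos [483.8 287.3  53.1] F [-0.2 -0.  -1.5] T [-0.14 -0.02 -0.03] w 0.27 29.991345070302486 
 shift [0.    0.003 0.129] turn [-0.003  0.015  0.003] j [0.37 0.6  1.68 0.08 0.82 0.56]
t 13.4 pos [483.8 287.3  53.1] F [-0.2 -0.  -1.5] T [-0.14 -0.02 -0.03] w 0.27 29.991345070302486 
 shift [-0.016  0.003  0.153] turn [-0.003 -0.901  0.003] j [0.37 0.6  1.68 0.08 0.82 0.56]
```

View pics/ov2.png

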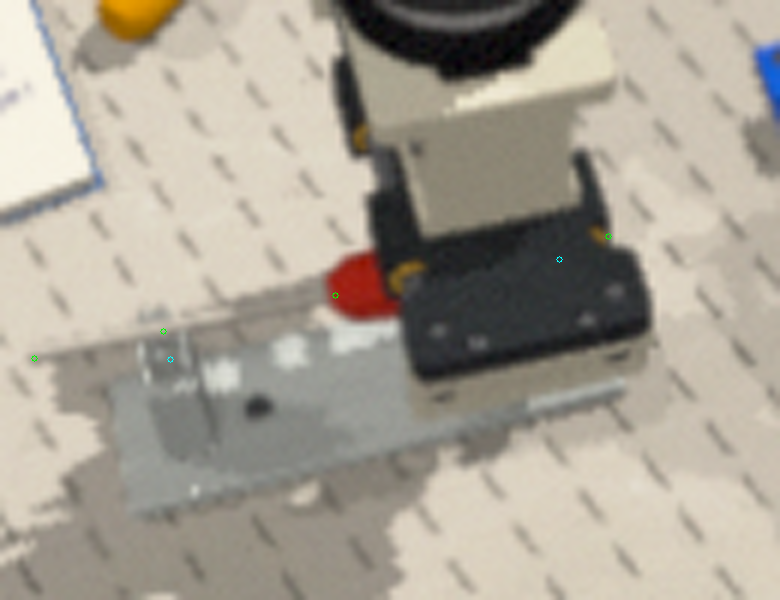

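Request:
carry_out([
  [[0,0,0.05,0,0,0,0],[0,0,0.05,0,0,0,0],[0,0,0,0,0,0,0],[0,0,0,0,0,0,0]],
])

```text
time: 13.85
eef_pos: [484.1, 287.5, 49.7]
tcp_rot: [0.789, 0.614, 0.029, -0.022]
ft_force: [0.7, -0.3, -0.4]
width: 0.267
finger_force: 30.0
```

```bash
python3 -c "
from h import *
Rt=frm(-104.2,-4.2)
delta(rk(50.5,0,56)+8*Rt[:,2],Rt)"
```

```text
t 13.85 pos [484.1 287.5  49.7] F [ 0.7 -0.3 -0.4] T [-0.08 -0.09  0.04] w 0.267 29.99132540076971 
 shift [-0.001 -0.004  0.042] turn [ 0.007  0.006 -0.   ] j [0.37 0.6  1.69 0.08 0.81 0.56]
```

Request:
carry_out([
  [[0,0,0.03,0,0,0,0],[0,0,0.03,0,0,0,0],[0,0,0,0,0,0,0]],
])

```text
time: 14.15
eef_pos: [484.1, 287.7, 47.3]
tcp_rot: [0.789, 0.614, 0.029, -0.022]
ft_force: [0.2, -0.7, 0.6]
width: 0.268
finger_force: 30.0
```

Request:
carry_out([
  [[0,0,0.02,0,0,0,0],[0,0,0,0,0,0,0]],
])

```text
time: 14.35
eef_pos: [484.3, 287.8, 46.9]
tcp_rot: [0.789, 0.614, 0.029, -0.022]
ft_force: [-0.3, 0.4, 2.7]
width: 0.269
finger_force: 30.0
```

```bash
python3 -c "
from h import *
Rt=frm(-104.2,-4.2)
delta(rk(50.5,0,56)+8*Rt[:,2],Rt)"
```

```text
t 14.35 pos [484.3 287.8  46.9] F [-0.3  0.4  2.7] T [-0.14  0.02 -0.11] w 0.269 30.00497655943036 
 shift [-0.005 -0.007 -0.028] turn [ 0.012  0.001 -0.001] j [0.37 0.61 1.69 0.08 0.81 0.56]
```

Request:
carry_out([
  [[0,0,0,0,0,0,0.3],[0,0,0,0,0,0,0.35],[0,0,0,0,0,0,0.45],[0,0,0,0,0,0,0.55],[0,0,0,0,0,0,0.6],[0,0,0,0,0,0,0.6],[0,0,-0.3,0,0,0,0.6],[0,0,-0.6,0,0,0,0.6],[0,0,-0.9,0,0,0,0.6],[0,0,-0.9,0,0,0,0.3],[0,0,0,0,-0.9,0,0],[0,0,0,0,0,0,0]],
])

```text
time: 15.55
eef_pos: [483.0, 281.1, 156.3]
tcp_rot: [0.789, 0.615, 0.002, 0.001]
ft_force: [-0.6, -0.1, -0.7]
width: 0.391
finger_force: 0.0
```

```bash
python3 ov.py 140 pics/ov3.png; python3 -c "
from h import *
delta(rk(-36,0,130),frm(-104.2,0))"
```

```text
t 15.55 pos [483.  281.1 156.3] F [-0.6 -0.1 -0.7] T [-0.01 -0.09 -0.02] w 0.391 0.0 
 shift [ 0.148 -0.019  0.608] turn [ 0.047 -0.03   0.012] j [ 0.39  0.48  1.55 -0.    1.11  0.64]
t 15.6 pos [482.2 280.8 154.9] F [-0.7  0.3 -0. ] T [-0.09 -0.05  0.01] w 0.343 0.0 
 shift [2.323 0.004 0.628] turn [ 0.017 -0.03   0.016] j [0.39 0.48 1.55 0.   1.11 0.64]
```

View pics/ov3.png

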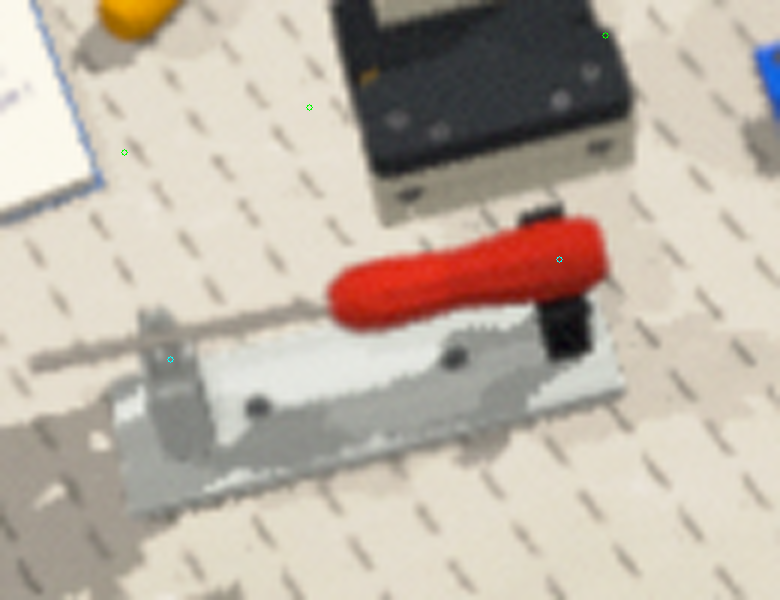

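Request:
carry_out([
  [[0.75,0,0,0.02,-0.03,0.02,0],[0.75,0,0,0,0,0,0],[0.74,0,0,0,0,0,0],[0,0,0.6,0,0,0,0],[0,0,0.6,0,0,0,0],[0,0,0.3,0,0,0,0],[0,0,0,0,0,0,0],[0,0,0,0,0,0,0]],
])

```text
time: 16.4
eef_pos: [504.4, 366.7, 94.5]
tcp_rot: [0.79, 0.613, -0.001, -0.0]
ft_force: [-0.1, 0.5, 1.1]
width: 0.003
finger_force: 0.0
```

```bash
python3 -c "
from h import *
delta(rk(-33,0,76),frm(-104.2,0))"
```

```text
t 16.4 pos [504.4 366.7  94.5] F [-0.1  0.5  1.1] T [-0.04 -0.06 -0.02] w 0.003 0.0 
 shift [ 0.03  -0.01   0.463] turn [-0.014  0.014 -0.025] j [ 0.51  0.66  1.42 -0.    1.07  0.76]
```

Request:
carry_out([
  [[0,0,0.2,0,0,0,0],[0,0,0.18,0,0,0,0],[0,0,0,0,0,0,0],[0,0,0,0,0,0,0]],
])

```text
time: 16.8
eef_pos: [504.1, 366.8, 78.9]
tcp_rot: [0.79, 0.614, -0.001, 0.0]
ft_force: [0.3, 0.4, -0.1]
width: 0.003
finger_force: 0.0
```

Request:
carry_out([
  [[0,0,0.02,0,0,0,0],[0,0,0.02,0,0,0,0],[0,0,0,0,0,0,0]],
])

```text
time: 17.1
eef_pos: [504.1, 366.9, 77.4]
tcp_rot: [0.79, 0.614, -0.001, 0.0]
ft_force: [-0.8, -1.0, 0.7]
width: 0.005
finger_force: 0.0
```

Request:
carry_out([
  [[0,0,0.02,0,0,0,0],[0,0,0.02,0,0,0,0],[0,0,0,0,0,0,0]],
])

```text
time: 17.4
eef_pos: [504.1, 366.9, 75.7]
tcp_rot: [0.79, 0.614, -0.001, 0.0]
ft_force: [0.1, -0.2, -0.5]
width: 0.004
finger_force: 0.1
```

Request:
carry_out([
  [[0,0,0.02,0,0,0,0],[0,0,0,0,0,0,0]],
])

```text
time: 17.6
eef_pos: [504.3, 367.0, 75.2]
tcp_rot: [0.79, 0.614, -0.001, 0.0]
ft_force: [-0.1, -0.4, 1.9]
width: 0.008
finger_force: 1.0
```

Request:
carry_out([
  [[0,0,0.02,0,0,0,0],[0,0,0,0,0,0,0]],
])

```text
time: 17.8
eef_pos: [504.4, 367.0, 74.7]
tcp_rot: [0.79, 0.614, -0.0, 0.0]
ft_force: [-0.1, -0.9, 5.0]
width: 0.004
finger_force: 2.3
```

Request:
carry_out([
  [[0,0,0.02,0,0,0,0],[0,0,0,0,0,0,0]],
])

```text
time: 18.0
eef_pos: [504.4, 367.1, 73.8]
tcp_rot: [0.79, 0.614, -0.0, 0.0]
ft_force: [0.2, -0.3, 2.8]
width: 0.003
finger_force: 1.7
```

Request:
carry_out([
  [[0,0,0.02,0,0,0,0],[0,0,0,0,0,0,0]],
])

```text
time: 18.2
eef_pos: [504.2, 367.1, 72.5]
tcp_rot: [0.79, 0.614, -0.001, 0.0]
ft_force: [-0.1, 0.9, 2.7]
width: 0.005
finger_force: 1.3
```

Request:
carry_out([
  [[0,0,0.02,0,0,0,0],[0,0,0,0,0,0,0]],
])

```text
time: 18.4
eef_pos: [504.2, 367.0, 71.6]
tcp_rot: [0.79, 0.614, -0.001, 0.0]
ft_force: [0.8, 1.4, 2.3]
width: 0.003
finger_force: 1.1
```

Request:
carry_out([
  [[0,0,0.02,0,0,0,0],[0,0,0,0,0,0,0]],
])

```text
time: 18.6
eef_pos: [504.1, 366.9, 70.8]
tcp_rot: [0.79, 0.614, -0.001, 0.0]
ft_force: [1.2, 0.6, 2.3]
width: 0.002
finger_force: 1.0
```

Request:
carry_out([
  [[0,0,0.02,0,0,0,0],[0,0,0,0,0,0,0]],
])

```text
time: 18.8
eef_pos: [504.1, 366.9, 70.0]
tcp_rot: [0.79, 0.614, -0.001, 0.0]
ft_force: [0.7, 0.5, 1.7]
width: 0.002
finger_force: 1.0
```

Request:
carry_out([
  [[0,0,0.02,0,0,0,0],[0,0,0,0,0,0,0]],
])

```text
time: 19.0
eef_pos: [504.1, 366.8, 69.2]
tcp_rot: [0.79, 0.614, -0.001, 0.0]
ft_force: [0.7, 1.4, 2.7]
width: 0.006
finger_force: 1.0
```

Request:
carry_out([
  [[0,0,0.02,0,0,0,0],[0,0,0,0,0,0,0]],
])

```text
time: 19.2
eef_pos: [503.8, 366.6, 68.2]
tcp_rot: [0.79, 0.614, -0.001, 0.0]
ft_force: [1.1, -0.0, 0.4]
width: 0.004
finger_force: 0.4
```

```bash
cat > chk.py <<'E'
from h import *
d=optics.get_image("scene");p=red(d,(200,280,320,370));m=p.mean(0);w=np.linalg.svd(p-m,full_matrices=False)[2][0]
w*=np.sign(w[0]);t=(p-m)@w
print(len(p),"angle",np.degrees(np.arctan2(w[1],w[0])),m,m+w*t.min(),m+w*t.max())
for n,za in(("home",52),("high",62)):
    A,B=rk(-55,0,za),rk(80,0,52);u=(B-A)/np.linalg.norm(B-A)
    q=proj(d,[A+u*(105.5-48),A+u*(105.5+47)]);v=q[1]-q[0];print(n,"angle",np.degrees(np.arctan2(v[1],v[0])),q.mean(0),q[0],q[1])
E
python3 chk.py
```

```text
490 angle -13.437050342175128 [264.22857143 325.78571429] [241.52784092 331.2093061 ] [284.96001004 320.83261991]
home angle -14.55318122264497 [263.35814553 326.31052308] [240.82884918 332.15931067] [285.88744187 320.46173549]
high angle -12.111526547839714 [263.05288776 325.73040679] [240.37538788 330.59681357] [285.73038765 320.86400001]
```

Request:
carry_out([
  [[0,0,0.02,0,0,0,0],[0,0,0,0,0,0,0]],
])

```text
time: 19.45
eef_pos: [503.6, 366.5, 67.2]
tcp_rot: [0.79, 0.614, -0.002, -0.0]
ft_force: [-0.4, 0.3, -0.9]
width: 0.004
finger_force: 0.0
```

Request:
carry_out([
  [[0,0,0.02,0,0,0,0],[0,0,0,0,0,0,0]],
])

```text
time: 19.65
eef_pos: [503.9, 366.7, 66.6]
tcp_rot: [0.79, 0.614, -0.001, 0.0]
ft_force: [0.1, -0.5, 1.1]
width: 0.005
finger_force: 0.0
```

Request:
carry_out([
  [[0,0,0.02,0,0,0,0],[0,0,0,0,0,0,0]],
])

```text
time: 19.85
eef_pos: [504.1, 366.9, 66.1]
tcp_rot: [0.79, 0.614, -0.001, 0.0]
ft_force: [-0.8, -0.0, -0.4]
width: 0.003
finger_force: 0.0
```

```bash
python3 chk.py
```

```text
484 angle -14.042803584254 [264.25413223 325.91528926] [241.40762229 331.62969613] [284.93557199 320.74241331]
home angle -14.55318122264497 [263.35814553 326.31052308] [240.82884918 332.15931067] [285.88744187 320.46173549]
high angle -12.111526547839714 [263.05288776 325.73040679] [240.37538788 330.59681357] [285.73038765 320.86400001]
```

Request:
carry_out([
  [[0,0,0.02,0,0,0,0],[0,0,0,0,0,0,0]],
])

```text
time: 20.1
eef_pos: [504.2, 366.9, 65.9]
tcp_rot: [0.79, 0.614, -0.001, 0.0]
ft_force: [-2.1, -1.1, 4.1]
width: 0.003
finger_force: 2.3
```

Request:
carry_out([
  [[0,0,0.02,0,0,0,0],[0,0,0,0,0,0,0]],
])

```text
time: 20.3
eef_pos: [504.2, 366.9, 65.9]
tcp_rot: [0.79, 0.614, -0.001, 0.0]
ft_force: [-3.8, -2.0, 9.5]
width: 0.008
finger_force: 4.8
```

Request:
carry_out([
  [[0,0,0.02,0,0,0,0],[0,0,0,0,0,0,0]],
])

```text
time: 20.5
eef_pos: [504.2, 366.9, 65.8]
tcp_rot: [0.79, 0.614, -0.0, 0.0]
ft_force: [-5.2, -3.1, 14.5]
width: 0.005
finger_force: 7.2
```

Request:
carry_out([
  [[0,0,-0.2,0,0,0,0],[0,0,-0.5,0,0,0,0],[0,0,-0.9,0,0,0,0],[0,0,-0.9,0,0,0,0],[-0.9,0,-0.9,0,0,0,0],[-0.9,0,0,0,0,0,0],[-0.9,0,0,0,0,0,0],[-0.9,0,0,0,0,0,0],[-0.9,0,0,0,0,0,0],[0,0,0,0,0,0,0],[0,0,0,0,0,0,0]],
])

```text
time: 21.6
eef_pos: [460.3, 192.9, 199.8]
tcp_rot: [0.79, 0.613, -0.0, 0.0]
ft_force: [-0.3, 0.9, -0.1]
width: 0.008
finger_force: 0.0
```

```bash
python3 - <<'E'
exec(open("chk.py").read())
standcmp()
delta([0,0,0],np.eye(3))
# shank: transverse profile at rack stations between clip and handle and beyond the clip, scene view
g=cv2.cvtColor(d["pixels"],cv2.COLOR_RGB2GRAY)
for x in(-85,-75,-30,-20,-10):
    print(x,[(k,int(cv2.getRectSubPix(g,(1,1),tuple(map(float,proj(d,[rk(x,k,52)])[0])))[0,0])) for k in range(-14,15,2)])
E
```

```text
496 angle -13.960524003776912 [264.0483871  325.92741935] [240.212063   331.85304161] [284.93419285 320.73528508]
home angle -14.55318122264497 [263.35814553 326.31052308] [240.82884918 332.15931067] [285.88744187 320.46173549]
high angle -12.111526547839714 [263.05288776 325.73040679] [240.37538788 330.59681357] [285.73038765 320.86400001]
blue 1004 [272 311] [310 365] [292.19 337.73]
blue 1192 [274 311] [310 365] [293.26 337.61]
t 21.7 pos [460.4 193.9 199.5] F [ 0.4  0.8 -0.1] T [ 0.02 -0.04  0.04] w 0.005 0.0 
 shift [-7.531 -9.956  5.001] turn [-3.1003e+01 -2.4101e+01  2.3000e-02] j [ 0.25  0.33  1.65 -0.    1.16  0.49]
-85 [(-14, 199), (-12, 191), (-10, 194), (-8, 198), (-6, 199), (-4, 190), (-2, 165), (0, 159), (2, 184), (4, 197), (6, 199), (8, 199), (10, 198), (12, 192), (14, 187)]
-75 [(-14, 170), (-12, 180), (-10, 174), (-8, 176), (-6, 183), (-4, 181), (-2, 163), (0, 140), (2, 144), (4, 154), (6, 177), (8, 197), (10, 204), (12, 205), (14, 204)]
-30 [(-14, 184), (-12, 196), (-10, 196), (-8, 202), (-6, 204), (-4, 191), (-2, 156), (0, 145), (2, 146), (4, 161), (6, 183), (8, 199), (10, 204), (12, 205), (14, 205)]
-20 [(-14, 181), (-12, 192), (-10, 197), (-8, 206), (-6, 207), (-4, 188), (-2, 158), (0, 142), (2, 145), (4, 166), (6, 190), (8, 204), (10, 208), (12, 205), (14, 204)]
-10 [(-14, 205), (-12, 201), (-10, 200), (-8, 204), (-6, 206), (-4, 180), (-2, 154), (0, 141), (2, 141), (4, 156), (6, 172), (8, 177), (10, 177), (12, 185), (14, 200)]
```

```bash
python3 -c "
from station import ctrl
print(ctrl.job_done())"
```

```text
the job is handed in; nothing more can be done
None
```

The red driver is out of the stand, which did not move, and lies in the rack with its handle in the cradle and its shank seated in the clip (pressed to about 14.5 N, final position checked in the scene camera); the job was handed in at about 22 s.

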